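# Press vial stoppers home on an x-y slide press

## Task

Three glass vials sit under the plate of the sliding carrier with their rubber stoppers only part-way in. Using the carrier's grip, bring each stopper in turn under the press's ram and push the ram's button down until that stopper is felt to be fully home, without forcing it so hard that the glass breaks; never touch the stoppers with the gripper itself. Finish with all three stoppers home and the ram raised, and leave everything else on the bench where it stands.

Things in the scene. Friction and masses are not known exactly. Their poses are not given: they have to be found in the camera images.
- station: bench press, fixed: grey base plate, white column on its -y side, white arm (60 mm wide in x, top at 225 mm) reaching out above the carrier. Origin on the bench exactly below the ram; z up. The slides run along its y (lower) and x (upper); the carrier is always square to it, with its white grip on the -x side. Hold the grip with the fingers closing along this y, so that the hand clears the press arm
- grip (a point): centre of the carrier's white upright square grip (24 x 24 mm, 70 mm tall, 60 to 130 mm above the bench), on a tongue 145 mm towards -x from the carrier's middle. Holding it moves the carrier in x and y together; the slides cannot turn
- saddle (a joint): y slide of the carrier in m, along the station's y, stops at -0.052 and 0.052; 0 = carrier's middle below the ram. About 2 N of friction; stays where it is left
- carrier (a joint): x slide of the carrier in m, along the station's x, stops at -0.040 and 0.040; 0 = carrier's middle below the ram. About 2 N of friction; stays where it is left
- ram_top (a point): centre of the top face of the press's white push button (60 mm across, 20 mm thick), 282 mm above the bench when raised. Pushed down it drives the steel ram; a spring (about 3 N at the top, 5 N at the bottom) raises it again by itself
- ram_tip (a point): centre of the lower end of the 12 mm thick steel ram, the fixed pointer of the press: 142 mm above the bench when raised, 140 mm below ram_top
- ram (a joint): travel of the ram downward in m, 0 raised, 0.038 at most
- stopper1_top (a point): centre of the top of a black rubber stopper 16 mm across, at (+28, +42) mm in x, y from the carrier's middle, in a 19 mm round hole of the carrier's steel top plate (130 x 150 x 10 mm, top face 122 mm above the bench). Starts flush with the plate to 12 mm above it. A ram more than 3.5 mm off the hole's centre lands on the plate and cannot push it home
- stopper1 (a joint): how far this stopper is in its vial, m: starts at 0 to 0.005, fully home at 0.016; slides at about 4 N. The vials stand at unknown heights, so when home its top lies anywhere from 4 to 11 mm below the plate's top: the push then turns hard. A push on the button of about 15 N is ample; over 45 N of ram on stopper breaks the glass, so push slowly at the last
- stopper2_top (a point): centre of the top of a black rubber stopper 16 mm across, at (-28, 0) mm in x, y from the carrier's middle, in a 19 mm round hole of the carrier's steel top plate (130 x 150 x 10 mm, top face 122 mm above the bench). Starts flush with the plate to 12 mm above it. A ram more than 3.5 mm off the hole's centre lands on the plate and cannot push it home
- stopper2 (a joint): how far this stopper is in its vial, m: starts at 0 to 0.005, fully home at 0.016; slides at about 4 N. The vials stand at unknown heights, so when home its top lies anywhere from 4 to 11 mm below the plate's top: the push then turns hard. A push on the button of about 15 N is ample; over 45 N of ram on stopper breaks the glass, so push slowly at the last
- stopper3_top (a point): centre of the top of a black rubber stopper 16 mm across, at (+28, -42) mm in x, y from the carrier's middle, in a 19 mm round hole of the carrier's steel top plate (130 x 150 x 10 mm, top face 122 mm above the bench). Starts flush with the plate to 12 mm above it. A ram more than 3.5 mm off the hole's centre lands on the plate and cannot push it home
- stopper3 (a joint): how far this stopper is in its vial, m: starts at 0 to 0.005, fully home at 0.016; slides at about 4 N. The vials stand at unknown heights, so when home its top lies anywhere from 4 to 11 mm below the plate's top: the push then turns hard. A push on the button of about 15 N is ample; over 45 N of ram on stopper breaks the glass, so push slowly at the last
- amber_jar: bystander, to be left alone: small amber glass jar with white cap, 60 mm across, 75 mm high, loose. Origin at the centre of its underside
- timer: bystander, to be left alone: white bench timer, 60 x 75 x 22 mm, loose. Origin at the centre of its underside
- beaker: bystander, to be left alone: empty glass beaker, 64 mm across, 85 mm high, loose. Origin at the centre of its underside
- tube_rack: bystander, to be left alone: red rack with capped tubes, 130 x 90 mm, 68 mm high, loose. Origin at the centre of its underside
- tip_box: bystander, to be left alone: blue pipette-tip box, 85 x 120 mm, 53 mm high, loose. Origin at the centre of its underside
- reagent: bystander, to be left alone: clear capped bottle, 70 mm across, 160 mm high, loose. Origin at the centre of its underside
- stopper_tray: bystander, to be left alone: empty shallow steel tray, 90 x 120 mm, 30 mm high, loose. Origin at the centre of its underside
- spatula: bystander, to be left alone: steel spatula, 150 mm long, lying, loose. Origin at the centre of its underside

How it is judged (in metres and radians):
At the end, for the whole second after the job is handed in: All three stoppers are home (each within 1.7 mm of its full 16 mm travel) and the ram is raised (within 4 mm of its top) (value of joint each of stopper1, stopper2, stopper3 above 0.0143 m and value of joint ram below 0.004 m); the robot touches nothing.
It fails at once if the ram presses on a stopper with more than 45 N (contact force between ram and stopper1 above 45 N or contact force between ram and stopper2 above 45 N or contact force between ram and stopper3 above 45 N).
It fails at once if the robot itself touches a stopper (contact force between any of the fingers, the arm and stopper1 above 1 N or contact force between any of the fingers, the arm and stopper2 above 1 N or contact force between any of the fingers, the arm and stopper3 above 1 N).
It fails at once if a bystander is shifted by more than 25 mm (distance of any of amber_jar, timer, beaker, tube_rack, tip_box, reagent, stopper_tray, spatula from where it was at the start of the episode above 0.025 m).
It also fails if it takes over 72 s, if anything falls off the work surface, if the arm or the gripper's body presses on something with over 40 N, if the wrist force passes 120 N, or if a joint passes its speed limit or range.

## Robot

A 7-joint arm with a two-finger parallel gripper is mounted at the origin on the work surface. World frame = base frame: x ahead of the robot, y to its left, z up, the work surface at z = 0. Lengths are in mm, angles in rad, forces in N, time in s.
With the tool pointing down it reaches from about 400 to 875 mm from the base axis. Payload 19.3 kg.
Tool frame: the origin (TCP) lies on the centre line of the jaws, within the pads' length; the fingertips stand 8 mm ahead of it and the grasp point (between the pads) lies 11 mm behind it (tip_extent is the distance from the TCP to the fingertips, in mm); z points along the fingers, y is the direction in which the jaws open and shut (so a half turn about z gives the same grasp; the last joint's range is limited). The gripper opens to 85 mm and grips with 20 to 120 N. Pads are 22 mm wide; open, the fingers measure 114 mm over their backs; the gripper's body (76 mm by 85 mm) begins 54 mm behind the grasp point. The pads swing forward as they close: fully open they stand 13 mm farther back than shut.
Start: joints at [1.265, 0.521, -0.036, 1.599, 0.021, 1.021, -0.113], TCP at [145.985, -607.703, 239.291] pointing down, gripper open.
Joint ranges: [-2.91, 2.91], [-0.3, 2.13], [-1.5, 1.42], [0.17, 2.43], [-1.26, 4.41], [0.16, 1.93], [-2.52, 2.52]. Speed limits (rad/s): [1.89, 1.89, 2.39, 2.39, 3.01, 3.01, 3.01].

## Interface

Orientations are given as a rotation vector (axis times angle).
In Python, from station import * gives the robot as it stands.
- The arm moves only by the tool carry_out, never from a script. Its argument "plan" is a list of rows, each a list of 5 numbers: the shift along the tool's x, y, z in cm, then the turn about the tool's z in degrees, then the closure in counts, from 0 (fully open) to 255 (shut). A call has 1 to 12 rows; each row is the pose to reach, as a shift and turn from the pose commanded when the call began, along the tool's axes at that moment; what a row does not reach only later rows make up. A row lasts 1/10 s, in which the tool goes at most 50 mm and 8.59 degrees, less where a joint would pass 70% of its speed; a pose out of reach is approached as far as the arm can. A call with a gripper value outside its range is refused whole. The fingers move at their own pace and stop on an object; the grip force is fixed at half the most. Time passes only in rows, so rows that repeat a pose let the fingers close. It gives the time, the measured TCP pose, the force and the opening at its end, in the units of the state.
- get_state(): the state, without advancing time (a new reading comes with each control period).
- capture(name): name is "scene" or "side" or "wrist"; returns a dict with "color" (384x512x3 uint8, blue, green, red), "z_map" (384x512 float32, mm along the optical axis (not along the pixel's ray), 0 where there is no reading), "vertical_fov" (degrees; the focal length in pixels is half the picture's height over the tangent of half this angle, whatever the lens; pixels are square), "cx", "cy" (the principal point, pixels), "distortion" ([k1, k2, p1, p2, k3] as OpenCV has them; the pictures are not rectified), "pose" (4x4, takes a point from camera to world coordinates); the wrist camera has in their place "mount" (4x4, takes a point from camera to tool coordinates, whose origin is the TCP and whose axes are the flange's). Camera axes: x right, y up, looking along -z (the intrinsics and any distortion apply to the point x, -y, -z); pixel columns grow to the right and rows downward; lengths in mm; the calibration is good to about 2 mm. A picture is of the moment at which its call begins: read the wrist's pose just before it.
- hand_in(): hands the job in, once; it reports no verdict.
The state is a dict: "t": time; "joints": joint angles; "dq": joint speeds; "effort": joint torques, N m; "tcp_pos": TCP position; "tcp_rot": TCP orientation; "contact_force": force on the tool from outside, world axes, zero at the start; "torque": the same for the moment, N m; "width": finger opening in mm.
Only numpy, scipy, OpenCV 4.12 (cv2) and the standard library are available. Lean on these libraries where they do the work, as an engineer would, in place of code of your own. Each camera call takes 0.05 s, during which the arm holds its last target.

## Working session

There is one attempt and no reset: what is moved stays moved. The work goes in short steps, Python scripts to look and compute and a tool call to move; the robot and the scene stay as the last step left them, time stands still between calls to the robot, and variables do not carry over. Pictures are saved under pics/ and viewed, and the job is handed in when it is done.

Besides the shell and the picture viewer there is one more tool, called after "Call:" in YAML: its name, and indented under it one key for each argument. carry_out: Moves the arm, as the interface text tells. Its arguments: {"type":"object","properties":{"plan":{"type":"array","items":{"type":"array","items":{"type":"number"}}}},"required":["plan"]}

```bash
ls; mkdir -p pics; python3 - <<'E'
from station import *
import cv2,numpy as np
s=get_state()
for k in s: print(k,np.round(s[k],3))
for n in ["scene","side","wrist"]:
    c=capture(n); cv2.imwrite(f"pics/{n}0.png",c["color"])
    print(n,c["vertical_fov"],c["cx"],c["cy"],c["distortion"]); print(np.round(c.get("pose",c.get("mount")),3))
E
```

```text
pics
t 0.0
joints [ 1.265  0.522 -0.036  1.6    0.021  1.021 -0.113]
dq [-0.     0.002  0.001 -0.002 -0.001 -0.002 -0.002]
effort [-1.0000e-03 -9.2710e+01  1.9790e+00 -3.6993e+01  1.8000e-02  8.0000e-03
  0.0000e+00]
tcp_pos [ 145.923 -607.418  238.737]
tcp_rot [-3.119 -0.369  0.   ]
contact_force [-0.7    0.175 -0.213]
torque [ 0.003 -0.014 -0.018]
width 85.35
scene 51.270638214473415 255.7596061338088 196.77216410054572 [-0.12222452  0.          0.          0.          0.        ]
[[ 8.780000e-01 -4.030000e-01  2.580000e-01  9.188620e+02]
 [ 4.790000e-01  7.450000e-01 -4.650000e-01 -6.886980e+02]
 [-4.000000e-03  5.320000e-01  8.470000e-01  1.389431e+03]
 [ 0.000000e+00  0.000000e+00  0.000000e+00  1.000000e+00]]
side 51.91521449921241 253.54224255062252 196.0548855455712 [-0.03556816  0.          0.          0.          0.        ]
[[-5.420000e-01 -6.460000e-01  5.380000e-01  1.219738e+03]
 [ 8.410000e-01 -4.240000e-01  3.370000e-01  4.080050e+02]
 [ 1.000000e-02  6.350000e-01  7.730000e-01  1.143096e+03]
 [ 0.000000e+00  0.000000e+00  0.000000e+00  1.000000e+00]]
wrist 69.92752694589961 257.12310866509773 194.0482851326503 [-0.03670371  0.          0.          0.          0.        ]
[[-0.00000e+00  9.51000e-01  3.09000e-01  7.92480e+01]
 [ 1.00000e+00  0.00000e+00  1.00000e-03 -5.18000e-01]
 [ 1.00000e-03  3.09000e-01 -9.51000e-01 -1.35168e+02]
 [ 0.00000e+00  0.00000e+00  0.00000e+00  1.00000e+00]]
```

View pics/scene0.png

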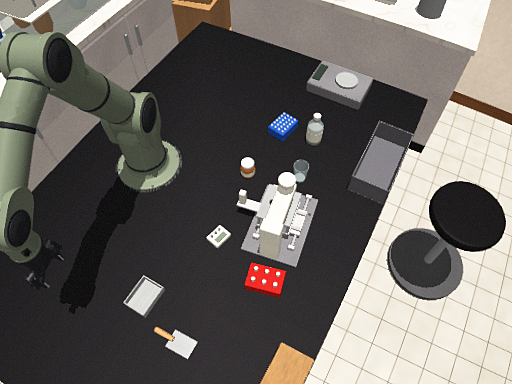

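View pics/side0.png

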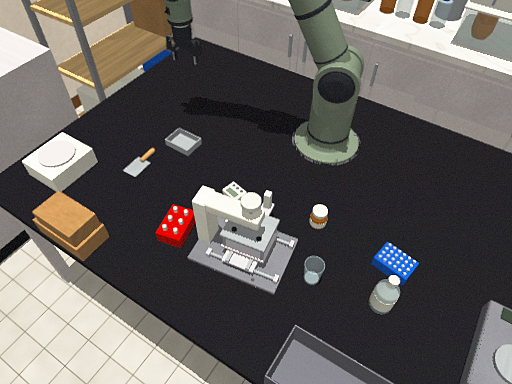

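View pics/wrist0.png

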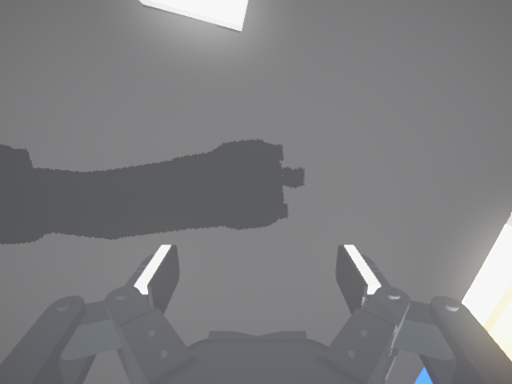

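The scene view shows the press at about (280,220), its button at (287,180) and the white grip at (242,197). The side view has the button at (250,202) and the grip at (268,199). I'll zoom in on both and measure.

```bash
cat > h.py <<'E'
import numpy as np,cv2
def K(c):
    h=c["color"].shape[0]; f=h/2/np.tan(np.radians(c["vertical_fov"]/2))
    return np.array([[f,0,c["cx"]],[0,f,c["cy"]],[0,0,1]])
def rays(c,uv):
    p=cv2.undistortPoints(np.array(uv,float).reshape(-1,1,2),K(c),np.array(c["distortion"],float)).reshape(-1,2)
    return np.c_[p[:,0],-p[:,1],-np.ones(len(p))]
def plane(c,uv,z,P=None):
    P=c["pose"] if P is None else P
    d=rays(c,uv)@P[:3,:3].T; o=P[:3,3]
    return o+d*((z-o[2])/d[:,2])[:,None]
def cloud(c,P=None):
    P=c["pose"] if P is None else P
    h,w=c["z_map"].shape
    u,v=np.meshgrid(np.arange(w),np.arange(h))
    r=rays(c,np.c_[u.ravel(),v.ravel()])*c["z_map"].reshape(-1,1)
    X=r@P[:3,:3].T+P[:3,3]; X[c["z_map"].ravel()<=0]=np.nan
    return X.reshape(h,w,3)
def proj(c,X,P=None):
    P=c["pose"] if P is None else P
    q=(np.atleast_2d(X)-P[:3,3])@P[:3,:3]; q=q*[1,-1,-1]
    return cv2.projectPoints(q.reshape(-1,1,3).astype(float),np.zeros(3),np.zeros(3),K(c),np.array(c["distortion"],float))[0].reshape(-1,2)
def crop(c,x0,y0,x1,y1,f,name):
    cv2.imwrite(name,cv2.resize(c["color"][y0:y1,x0:x1],None,fx=f,fy=f,interpolation=cv2.INTER_CUBIC))
E
python3 - <<'E'
from station import *
from h import *
c=capture("scene"); crop(c,225,160,335,280,5,"pics/s1.png")
X=cloud(c); print(np.round(X[181,287]),np.round(X[197,242]),np.round(X[225,252]))
np.save('sX.npy',X)
c=capture("side"); crop(c,180,170,310,300,4.5,"pics/d1.png")
X=cloud(c); print(np.round(X[202,250]),np.round(X[196,268]))
E
```

```text
[644.  23. 284.] [482.  -8. 103.] [549. -54.  14.]
[643.  35. 280.] [489.   7. 131.]
```

View pics/s1.png

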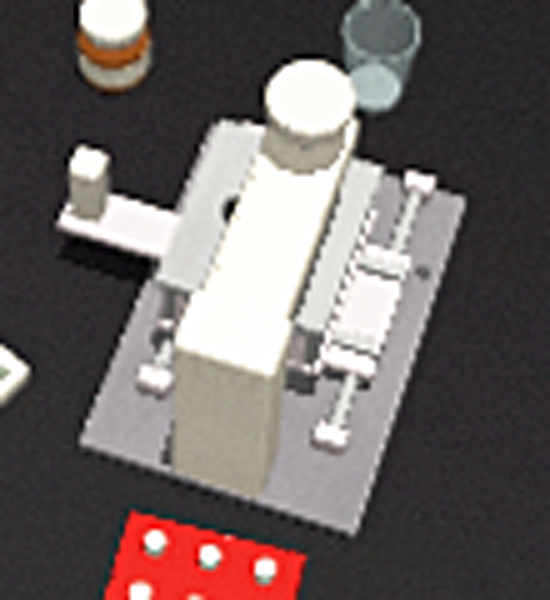

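View pics/d1.png

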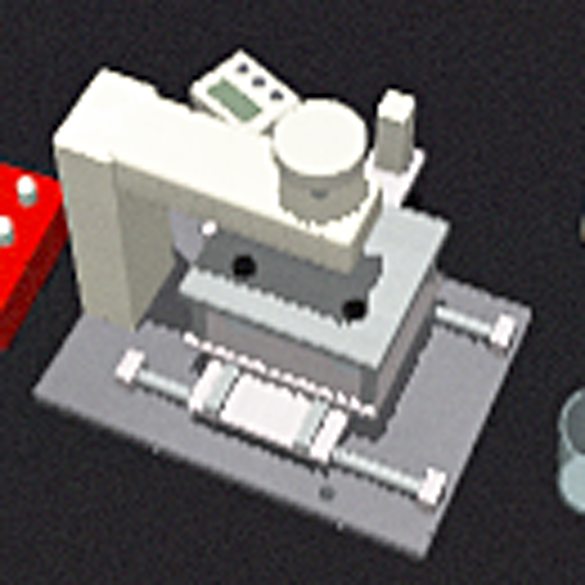

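The zoomed views clearly show the button disc, the arm, the carrier plate and the grip. The next script fits the button disc, the arm edges, the base and the grip from depth and colour.

```bash
python3 - <<'E'
from station import *
from h import *
for n,box in (("scene",(225,160,335,280)),("side",(180,170,310,300))):
    c=capture(n); X=cloud(c)
    m=np.zeros(X.shape[:2],bool); m[box[1]:box[3],box[0]:box[2]]=1
    g=c["color"].astype(int); 
    print(n)
    for nm,lo,hi in(("button",275,290),("arm",218,232),("plate",117,127),("base",6,24),("grip",126,135)):
        k=m&(X[...,2]>lo)&(X[...,2]<hi)
        k=cv2.morphologyEx(k.astype(np.uint8),cv2.MORPH_OPEN,np.ones((2,2),np.uint8))>0
        p=X[k]; 
        if len(p)<5: print(nm,len(p)); continue
        r=cv2.minAreaRect(p[:,:2].astype(np.float32)); print(nm,len(p),"zmed",round(np.median(p[:,2]),1),"rect",np.round(r[0],1),np.round(r[1],1),round(r[2],2),"min/max",np.round(p.min(0)),np.round(p.max(0)))
E
```

```text
scene
button 212 zmed 281.1 rect [635.4 112. ] [ 53.8 222.4] 3.71 min/max [601.   0.  -4.] [667. 222. 287.]
arm 871 zmed nan rect [627.5  25. ] [ 62.8 356.6] 13.47 min/max [nan nan nan] [nan nan nan]
plate 517 zmed nan rect [626.8  16.1] [256.9 184.6] 44.28 min/max [nan nan nan] [nan nan nan]
base 1429 zmed nan rect [594.7  29.5] [320.9 382.1] 10.65 min/max [nan nan nan] [nan nan nan]
grip 30 zmed 127.9 rect [464.2  29.9] [18.8 96.4] 28.3 min/max [449. -12.  -3.] [492.  76. 135.]
side
button 295 zmed 281.4 rect [535.2   1.5] [274.5  54.4] 18.7 min/max [414. -68.  -3.] [668.  64. 287.]
arm 1089 zmed nan rect [ 630.3 -109. ] [346.5 141.4] 60.74 min/max [nan nan nan] [nan nan nan]
plate 1080 zmed nan rect [636.7  25.3] [170.6 294.8] 51.45 min/max [nan nan nan] [nan nan nan]
base 2643 zmed nan rect [637.3  10.1] [473.1 319.8] 75.21 min/max [nan nan nan] [nan nan nan]
grip 43 zmed 128.1 rect [536.3 -33.9] [ 72.3 315.1] 79.08 min/max [375. -98.  -0.] [685.  13. 133.]
```

```bash
python3 - <<'E'
from station import *
from h import *
for n,box in (("scene",(225,160,335,280)),("side",(180,170,310,300))):
    c=capture(n); X=cloud(c)
    m=np.zeros(X.shape[:2],bool); m[box[1]:box[3],box[0]:box[2]]=1
    print(n)
    for nm,lo,hi,zz in(("button",276,288,282),("arm",219,231,225),("plate",118,126,122),("base",7,22,None),("grip",126,135,130)):
        k=m&(X[...,2]>lo)&(X[...,2]<hi)
        nl,L,st,_=cv2.connectedComponentsWithStats(k.astype(np.uint8),connectivity=4)
        i=1+np.argmax(st[1:,4]); k=L==i
        z=np.median(X[k][:,2]); zz=zz or z
        v,u=np.where(k); P=plane(c,np.c_[u,v],zz)
        r=cv2.minAreaRect(P[:,:2].astype(np.float32)); print(nm,k.sum(),"z",round(z,1),"centroid px",round(u.mean(),1),round(v.mean(),1),"xy",np.round(P[:,:2].mean(0),1),"rect",np.round(r[0],1),np.round(r[1],1),round(r[2],2))
        if nm=="button":
            cc,R=cv2.minEnclosingCircle(P[:,:2].astype(np.float32)); print("  circ",np.round(cc,1),R)
        if nm in("base","plate"): print(np.round(cv2.boxPoints(r)))
E
```

```text
scene
button 210 z 281.2 centroid px 286.5 179.1 xy [639.   30.1] rect [638.7  30.3] [59.4 58.7] 78.2
  circ [639.5  29.8] 31.342161178588867
arm 846 z 224.1 centroid px 277.2 210.5 xy [653.6 -61.7] rect [648.6 -43.8] [ 68.8 213.8] 9.95
plate 265 z 121.7 centroid px 266.2 200.9 xy [575.7  10.3] rect [575.6  11.2] [ 35.4 152.5] 8.71
[[547.  84.]
 [570. -67.]
 [605. -61.]
 [582.  89.]]
base 869 z 14.0 centroid px 296.4 238.5 xy [726.4 -22.5] rect [707.4  15.1] [ 89.4 312.9] 8.62
[[ 640.  163.]
 [ 687. -146.]
 [ 775. -133.]
 [ 728.  176.]]
grip 30 z 129.3 centroid px 241.7 191.9 xy [478.8  -3.6] rect [479.2  -3.3] [22.7 21.9] 6.9
side
button 295 z 281.5 centroid px 250.4 201.2 xy [640.8  35.1] rect [640.1  34.5] [60.3 57.9] 47.35
  circ [641.   34.6] 31.449176788330078
arm 1085 z 224.6 centroid px 225.4 205.1 xy [655.6 -44. ] rect [651.7 -36.1] [ 72.6 214.5] 8.83
plate 1043 z 121.9 centroid px 251.4 233.5 xy [639.1  38.6] rect [623.7  21.5] [133.3 150.2] 8.75
[[546.  86.]
 [569. -63.]
 [701. -43.]
 [678. 106.]]
base 2365 z 15.7 centroid px 246.1 260.0 xy [674.6  41. ] rect [643.6   9.6] [220.5 311.6] 8.7
[[ 511.  147.]
 [ 558. -161.]
 [ 776. -128.]
 [ 729.  180.]]
grip 40 z 129.1 centroid px 267.7 193.9 xy [481.    0.8] rect [480.9   0.8] [25.  23.4] 15.21
```

Measurements agree between the two views and with the given sizes:

| Item | Result |
|---|---|
| Station yaw | about 8.7° |
| Ram | about (640, 32.5) |
| Grip | about (480, -1.5) |
| Grip minus button offset | same in both views to under 1 mm |

That puts the carrier at about -18 mm and the saddle at about -9 mm. I'll start towards the grip at the current height.

Call:
carry_out:
  plan:
    - [4,-4.4,-2,0,0]
    - [8,-8.8,-4,0,0]
    - [12,-13.2,-4,0,0]
    - [16,-17.6,-4,0,0]
    - [20,-22,-4,0,0]
    - [24,-26.4,-4,0,0]
    - [28,-30.8,-4,0,0]
    - [32,-35.2,-4,0,0]
    - [34,-37,-4,0,0]

```text
t: 1.35
tcp_pos: [361.5, -216.8, 279.6]
tcp_rot: [3.119, 0.369, 0.001]
contact_force: [1.5, -0.8, 1.2]
width: 85.4
```

```bash
python3 - <<'E'
from station import *
import numpy as np
s=get_state()
for k in ("t","joints","tcp_pos","tcp_rot","contact_force"): print(k,np.round(s[k],3))
E
```

```text
t 1.35
joints [ 0.646  0.153 -0.276  2.039  0.051  0.955 -0.992]
tcp_pos [ 361.502 -216.832  279.59 ]
tcp_rot [3.119e+00 3.690e-01 1.000e-03]
contact_force [ 1.543 -0.827  1.177]
```

Rotating j7 in the positive direction means a tool turn of -175.2°. That puts the camera on the side away from the press.

Call:
carry_out:
  plan:
    - [3,-3,0,-8,0]
    - [6,-6,0,-16,0]
    - [9,-9,0,-24,0]
    - [12,-12,0,-32,0]
    - [14,-15,0,-40,0]
    - [16,-17.5,0,-48,0]
    - [16.5,-18.2,0,-56,0]
    - [16.5,-18.2,0,-64,0]
    - [16.5,-18.2,0,-72,0]
    - [16.5,-18.2,0,-80,0]
    - [16.5,-18.2,0,-88,0]

```text
t: 2.45
tcp_pos: [478.9, -3.2, 279.3]
tcp_rot: [1.981, 2.439, 0.0]
contact_force: [0.4, -0.8, 0.1]
width: 85.4
```

Call:
carry_out:
  plan:
    - [0,0,0,-8,0]
    - [0,0,0,-16,0]
    - [0,0,0,-24,0]
    - [0,0,0,-32,0]
    - [0,0,0,-40,0]
    - [0,0,0,-48,0]
    - [0,0,0,-56,0]
    - [0,0,0,-64,0]
    - [0,0,0,-72,0]
    - [0,0,0,-80,0]
    - [0,0,0,-87.2,0]
    - [0,0,0,-87.2,0]

```text
t: 3.65
tcp_pos: [478.9, -3.3, 279.2]
tcp_rot: [0.242, -3.132, -0.0]
contact_force: [-0.7, 0.2, -0.4]
width: 85.3
```

```bash
python3 - <<'E'
from station import *
from h import *
from scipy.spatial.transform import Rotation as R
s=get_state()
for k in ("t","joints","tcp_pos","tcp_rot","contact_force"): print(k,np.round(s[k],3))
Rm=R.from_rotvec(s["tcp_rot"]).as_matrix(); print(np.round(Rm,3))
c=capture("wrist"); cv2.imwrite("pics/w1.png",c["color"])
E
```

```text
t 3.65
joints [ 0.672  0.38  -1.004  1.888  0.364  1.071  1.247]
tcp_pos [478.908  -3.327 279.162]
tcp_rot [ 0.242 -3.132 -0.   ]
contact_force [-0.669  0.199 -0.375]
[[-0.988 -0.153 -0.   ]
 [-0.153  0.988  0.   ]
 [ 0.     0.    -1.   ]]
```

View pics/w1.png

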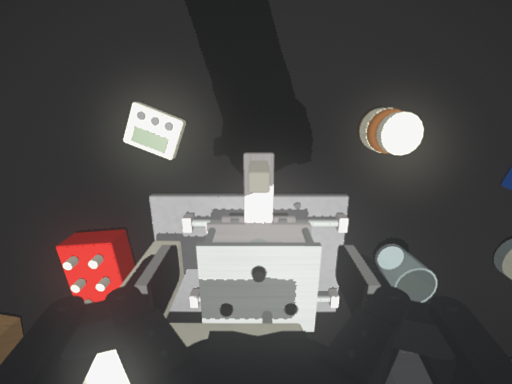

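The wrist view is well aligned. The grip is at about (259,175), stopper2 at (259,273) and the other two at (226,310) and (291,310). Next I'll measure the grip and stoppers in it.

```bash
python3 - <<'E'
from station import *
from h import *
from scipy.spatial.transform import Rotation as R
s=get_state(); c=capture("wrist")
T=np.eye(4); T[:3,:3]=R.from_rotvec(s["tcp_rot"]).as_matrix(); T[:3,3]=s["tcp_pos"]
P=T@c["mount"]; X=cloud(c,P)
print(np.round(X[178,259]),np.round(X[165,259]),np.round(X[260,220]))
k=(X[...,2]>126)&(X[...,2]<136); k[:, :200]=0;k[:,320:]=0;k[:140]=0;k[215:]=0
v,u=np.where(k); Q=plane(c,np.c_[u,v],130,P)
print("grip",len(u),u.min(),u.max(),v.min(),v.max(),np.round(cv2.minAreaRect(Q[:,:2].astype(np.float32)),1) if 0 else cv2.minAreaRect(Q[:,:2].astype(np.float32)))
hsv=cv2.cvtColor(c["color"],cv2.COLOR_BGR2GRAY)
k=(hsv<45).astype(np.uint8); k[:262]=0;k[325:]=0;k[:,:205]=0;k[:,312:]=0
n,L,st,ce=cv2.connectedComponentsWithStats(k)
for i in range(1,n):
    if st[i,4]>40: print(st[i],np.round(ce[i],1),np.round([X[int(ce[i][1]),int(ce[i][0])]]),np.round(plane(c,[ce[i]],X[int(ce[i][1]),int(ce[i][0]),2],P),1))
crop(c,190,140,330,340,4,"pics/w1c.png") if 0 else crop(c,190,230,330,330,5,"pics/w1c.png")
E
```

```text
[473.  -1. 131.] [467.  -2.  93.] [583. -32. 124.]
grip 483 248 270 172 193 ((478.6244201660156, -0.4939708709716797), (23.382164001464844, 23.759971618652344), 8.50865650177002)
```

View pics/w1c.png

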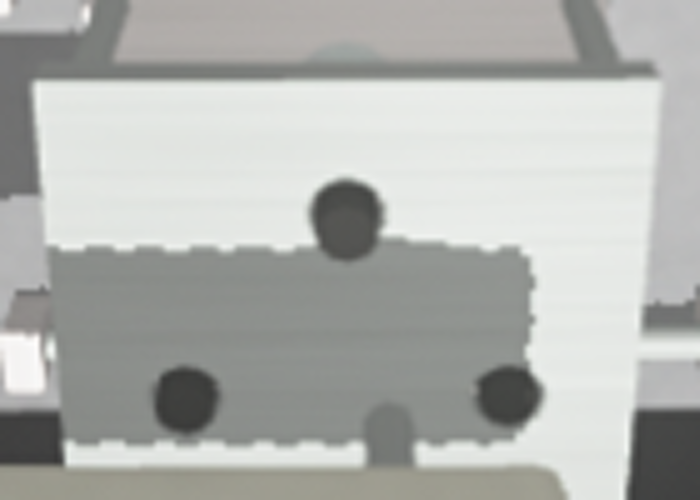

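The grip measures (478.6, -0.5), with a 23.4 x 23.8 mm top, which matches the given 24 mm. I'll descend, grasp and let the fingers settle.

Call:
carry_out:
  plan:
    - [0,0.25,4,0,0]
    - [0,0.25,8,0,0]
    - [0,0.25,12,0,0]
    - [0,0.25,15,0,0]
    - [0,0.25,17,0,0]
    - [0,0.25,18,0,0]
    - [0,0.25,18,0,120]
    - [0,0.25,18,0,255]
    - [0,0.25,18,0,255]
    - [0,0.25,18,0,255]
    - [0,0.25,18,0,255]
    - [0,0.25,18,0,255]

```text
t: 4.95
tcp_pos: [479.0, -0.9, 100.0]
tcp_rot: [-0.238, 3.131, -0.001]
contact_force: [-1.6, -1.6, 10.7]
width: 23.5
```

```bash
cat > st.py <<'E'
from station import *
import numpy as np
from scipy.spatial.transform import Rotation as R
def st():
    s=get_state(); a=np.radians(8.7); x=np.array([np.cos(a),np.sin(a)]); y=np.array([-x[1],x[0]])
    d=np.array(s["tcp_pos"][:2])-[640,32.5]; f=np.array(s["contact_force"])
    print("t",round(s["t"],2),"tcp",np.round(s["tcp_pos"],2),"rel ram st",np.round([d@x,d@y],2),"F st",np.round([f[:2]@x,f[:2]@y,f[2]],1),"w",round(s["width"],1),"yaw",round(np.degrees(np.arctan2(*R.from_rotvec(s["tcp_rot"]).as_matrix()[1::-1,1]))-90,2))
st()
E
python3 st.py
```

```text
t 4.95 tcp [478.99  -0.86 100.  ] rel ram st [-164.2    -8.63] F st [-1.8 -1.3 10.7] w 23.5 yaw 8.68
```

The grip is held at 23.5 mm opening. I'll slide slowly to near the -x and -y stops so they can serve as an exact reference.

Call:
carry_out:
  plan:
    - [0.3,-0.5,0,0,255]
    - [0.6,-1,0,0,255]
    - [0.9,-1.5,0,0,255]
    - [1.2,-2,0,0,255]
    - [1.4,-2.5,0,0,255]
    - [1.6,-3,0,0,255]
    - [1.7,-3.4,0,0,255]
    - [1.8,-3.8,0,0,255]
    - [1.8,-4,0,0,255]
    - [1.8,-4,0,0,255]

```text
t: 5.95
tcp_pos: [467.5, -43.4, 99.9]
tcp_rot: [-0.237, 3.131, -0.001]
contact_force: [0.6, -1.0, 9.8]
width: 23.5
```

```bash
python3 st.py
```

```text
t 5.95 tcp [467.45 -43.39  99.94] rel ram st [-182.04  -48.92] F st [ 0.4 -1.1  9.8] w 23.5 yaw 8.67
```

Call:
carry_out:
  plan:
    - [0.1,0,0,0,255]
    - [0.2,0,0,0,255]
    - [0.25,0,0,0,255]
    - [0.3,0,0,0,255]
    - [0.35,0,0,0,255]
    - [0.35,0,0,0,255]
    - [0.35,0,0,0,255]

```text
t: 6.65
tcp_pos: [464.1, -43.9, 99.9]
tcp_rot: [-0.237, 3.131, -0.001]
contact_force: [1.0, -2.0, 9.5]
width: 23.3
```

```bash
python3 st.py
```

```text
t 6.65 tcp [464.07 -43.94  99.94] rel ram st [-185.47  -48.95] F st [ 0.6 -2.1  9.5] w 23.3 yaw 8.67
```

Call:
carry_out:
  plan:
    - [0.05,0,0,0,255]
    - [0.1,0,0,0,255]
    - [0.15,0,0,0,255]
    - [0.15,0,0,0,255]

```text
t: 7.05
tcp_pos: [462.5, -44.2, 99.9]
tcp_rot: [-0.237, 3.131, -0.001]
contact_force: [1.1, -1.7, 9.3]
width: 23.2
```

```bash
python3 st.py; python3 - <<'E'
from station import *
from h import *
c=capture("side"); crop(c,180,170,310,300,4.5,"pics/d2.png")
E
```

```text
t 7.05 tcp [462.55 -44.17  99.92] rel ram st [-187.01  -48.94] F st [ 0.9 -1.9  9.3] w 23.2 yaw 8.67
```

View pics/d2.png

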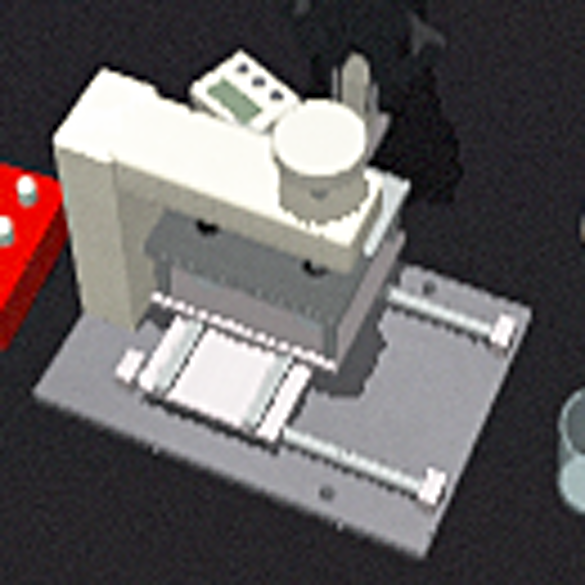

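The carrier has followed the hand; its far edge and the saddle are clearly shifted. I'll check its position by camera before pushing further.

```bash
cat > meas.py <<'E'
from station import *
from h import *
a=np.radians(8.7); x=np.array([np.cos(a),np.sin(a)]); y=np.array([-x[1],x[0]])
def meas():
  for n,box in (("scene",(225,160,335,280)),("side",(180,170,310,300))):
    c=capture(n); X=cloud(c)
    m=np.zeros(X.shape[:2],bool); m[box[1]:box[3],box[0]:box[2]]=1
    for nm,lo,hi,zz in(("button",274,288,282),("plate",118,126,122)):
        k=m&(X[...,2]>lo)&(X[...,2]<hi)
        nl,L,st,_=cv2.connectedComponentsWithStats(k.astype(np.uint8),connectivity=4)
        k=L==1+np.argmax(st[1:,4])
        v,u=np.where(k); P=plane(c,np.c_[u,v],zz)[:,:2]
        if nm=="button":
            b=np.array(cv2.minAreaRect(P.astype(np.float32))[0]);b=(P.max(0)+P.min(0))/2; print(n,"button",np.round(b,1))
        else:
            d=P-b; print(n,"plate rel button, st x",np.round(np.percentile(d@x,[1,99]),1),"y",np.round(np.percentile(d@y,[1,99]),1))
meas()
E
python3 meas.py
```

```text
scene button [638.7  29.3]
scene plate rel button, st x [-104.9  -48.2] y [-121.6   26.8]
side button [641.9  35.5]
side plate rel button, st x [-30.9  22.7] y [-124.1   24. ]
```

Call:
carry_out:
  plan:
    - [0.05,0,0,0,255]
    - [0.1,0,0,0,255]
    - [0.15,0,0,0,255]
    - [0.2,0,0,0,255]
    - [0.2,0,0,0,255]

```text
t: 7.7
tcp_pos: [462.4, -44.0, 100.1]
tcp_rot: [-0.237, 3.127, 0.001]
contact_force: [15.8, 1.2, -5.4]
width: 23.4
```

```bash
python3 st.py
```

```text
t 7.7 tcp [462.45 -44.   100.09] rel ram st [-187.08  -48.77] F st [15.8 -1.2 -5.4] w 23.4 yaw 8.69
```

The -x stop is felt with TCP at -187.05 in the station frame, i.e. carrier = -40. Now for the -y stop, backing x off to carrier -28 at the same time.

Call:
carry_out:
  plan:
    - [-0.4,0,0,0,255]
    - [-0.8,0,0,0,255]
    - [-1.2,-0.1,0,0,255]
    - [-1.4,-0.2,0,0,255]
    - [-1.4,-0.25,0,0,255]
    - [-1.4,-0.3,0,0,255]
    - [-1.4,-0.35,0,0,255]
    - [-1.4,-0.4,0,0,255]
    - [-1.4,-0.45,0,0,255]
    - [-1.4,-0.45,0,0,255]

```text
t: 8.7
tcp_pos: [475.0, -45.0, 100.0]
tcp_rot: [-0.24, 3.13, 0.003]
contact_force: [-0.5, 10.1, 10.6]
width: 23.2
```

```bash
python3 st.py
```

```text
t 8.7 tcp [474.99 -44.99  99.96] rel ram st [-174.83  -51.64] F st [ 1.1 10.1 10.6] w 23.2 yaw 8.76
```

The -y stop is felt at -51.64, i.e. saddle = -52. Both stops agree with the camera to within 1–2 mm. Next is stopper1's spot, with TCP at (-175.05, -41.64).

Call:
carry_out:
  plan:
    - [0,0.3,0,0,255]
    - [0,0.6,0,0,255]
    - [0,0.9,0,0,255]
    - [0,1.1,0,0,255]
    - [0.02,1.18,0,0,255]
    - [0.02,1.18,0,0,255]

```text
t: 9.3
tcp_pos: [473.2, -34.9, 100.0]
tcp_rot: [-0.238, 3.131, -0.001]
contact_force: [1.7, -1.0, 8.8]
width: 23.0
```

```bash
python3 st.py; python3 meas.py
```

```text
t 9.3 tcp [473.16 -34.92  99.95] rel ram st [-175.12  -41.41] F st [ 1.6 -1.2  8.8] w 23.0 yaw 8.69
scene button [638.7  29.3]
scene plate rel button, st x [-93.3 -47.8] y [-113.4   34.1]
side button [641.3  35.7]
side plate rel button, st x [-92.5  34.9] y [-117.    31.4]
```

Plate edges match what's expected (x -93..37, y -117..33) to within about 1.5 mm. Now I'll release, rise and move above the button with the gripper shut.

Call:
carry_out:
  plan:
    - [0,0,0,0,150]
    - [0,0,0,0,0]
    - [0,0,0,0,0]
    - [0,0,0,0,0]
    - [0,0,-4,0,0]
    - [0,0,-8,0,0]
    - [0,0,-13,0,0]
    - [0,0,-18,0,0]
    - [0,0,-22,0,0]
    - [-3,0.8,-22.5,0,255]
    - [-7,1.6,-22.5,0,255]
    - [-11,2.8,-22.5,0,255]

```text
t: 10.6
tcp_pos: [578.3, 8.9, 324.5]
tcp_rot: [-0.234, 3.132, -0.002]
contact_force: [0.2, -1.3, 1.3]
width: 44.3
```

Call:
carry_out:
  plan:
    - [-3,0.7,0,0,255]
    - [-5.5,1.3,0,0,255]
    - [-6.5,1.35,0,0,255]
    - [-6.5,1.35,0.5,0,255]
    - [-6.5,1.35,1.5,0,255]
    - [-6.5,1.35,2,0,255]
    - [-6.5,1.35,2,0,255]

```text
t: 11.3
tcp_pos: [638.3, 31.9, 303.4]
tcp_rot: [0.237, -3.131, 0.001]
contact_force: [-0.3, 0.6, -0.2]
width: 0.2
```

```bash
python3 st.py;python3 meas.py
```

```text
t 11.3 tcp [638.33  31.94 303.44] rel ram st [-1.74 -0.3 ] F st [-0.2  0.7 -0.2] w 0.2 yaw 8.67
scene button [638.7  29. ]
scene plate rel button, st x [-93.5 -47.8] y [-113.6   35.2]
side button [642.   35.9]
side plate rel button, st x [-93.2  34.2] y [-116.7   31.5]
```

The carrier is undisturbed, and the fingertips are about 13 mm above the button. I'll push down to just past plate level and check the force.

Call:
carry_out:
  plan:
    - [0,0,0.6,0,255]
    - [0,0,1.2,0,255]
    - [0,0,1.6,0,255]
    - [0,0,2.0,0,255]
    - [0,0,2.4,0,255]
    - [0,0,2.8,0,255]
    - [0,0,3.1,0,255]
    - [0,0,3.4,0,255]
    - [0,0,3.6,0,255]
    - [0,0,3.6,0,255]

```text
t: 12.4
tcp_pos: [639.1, 32.8, 268.1]
tcp_rot: [0.238, -3.132, 0.0]
contact_force: [-2.3, -2.0, 3.8]
width: 0.2
```

```bash
python3 st.py
```

```text
t 12.4 tcp [639.09  32.77 268.1 ] rel ram st [-0.86  0.4 ] F st [-2.5 -1.7  3.8] w 0.2 yaw 8.7
```

At TCP 268.1 the ram tip is about 2 mm below the plate top, so it's in the hole. I'll creep on.

Call:
carry_out:
  plan:
    - [0,0,0.05,0,255]
    - [0,0,0.1,0,255]
    - [0,0,0.15,0,255]
    - [0,0,0.2,0,255]
    - [0,0,0.2,0,255]

```text
t: 12.9
tcp_pos: [639.1, 32.7, 266.4]
tcp_rot: [-0.238, 3.132, -0.0]
contact_force: [-3.4, -2.4, 7.5]
width: 0.4
```

Call:
carry_out:
  plan:
    - [0,0,0.05,0,255]
    - [0,0,0.1,0,255]
    - [0,0,0.1,0,255]

```text
t: 13.2
tcp_pos: [639.1, 32.8, 265.4]
tcp_rot: [-0.238, 3.132, -0.0]
contact_force: [-3.3, -3.9, 6.7]
width: 0.3
```

Call:
carry_out:
  plan:
    - [0,0,0.05,0,255]
    - [0,0,0.1,0,255]
    - [0,0,0.1,0,255]

```text
t: 13.5
tcp_pos: [639.1, 32.8, 264.4]
tcp_rot: [-0.238, 3.132, -0.0]
contact_force: [-3.6, -2.4, 7.1]
width: -0.2
```

Call:
carry_out:
  plan:
    - [0,0,0.05,0,255]
    - [0,0,0.1,0,255]
    - [0,0,0.1,0,255]

```text
t: 13.8
tcp_pos: [639.1, 32.8, 263.4]
tcp_rot: [-0.238, 3.132, -0.0]
contact_force: [-3.2, -2.5, 7.6]
width: -0.1
```

Call:
carry_out:
  plan:
    - [0,0,0.05,0,255]
    - [0,0,0.1,0,255]
    - [0,0,0.1,0,255]

```text
t: 14.1
tcp_pos: [639.1, 32.8, 262.4]
tcp_rot: [-0.238, 3.132, -0.0]
contact_force: [-3.2, -2.8, 7.4]
width: 0.1
```

Call:
carry_out:
  plan:
    - [0,0,0.05,0,255]
    - [0,0,0.1,0,255]
    - [0,0,0.1,0,255]

```text
t: 14.4
tcp_pos: [639.1, 32.8, 261.4]
tcp_rot: [-0.238, 3.132, -0.0]
contact_force: [-4.0, -2.7, 7.3]
width: -0.2
```

Call:
carry_out:
  plan:
    - [0,0,0.05,0,255]
    - [0,0,0.1,0,255]
    - [0,0,0.1,0,255]

```text
t: 14.7
tcp_pos: [639.1, 32.8, 260.4]
tcp_rot: [-0.238, 3.132, -0.0]
contact_force: [-3.1, -3.1, 7.3]
width: -0.0
```

Call:
carry_out:
  plan:
    - [0,0,0.05,0,255]
    - [0,0,0.1,0,255]
    - [0,0,0.1,0,255]

```text
t: 15.0
tcp_pos: [639.1, 32.8, 259.4]
tcp_rot: [-0.238, 3.132, -0.0]
contact_force: [-3.6, -2.3, 7.8]
width: 0.3
```

Call:
carry_out:
  plan:
    - [0,0,0.05,0,255]
    - [0,0,0.1,0,255]
    - [0,0,0.1,0,255]

```text
t: 15.3
tcp_pos: [639.2, 32.8, 259.1]
tcp_rot: [-0.238, 3.132, -0.001]
contact_force: [-6.8, -3.6, 16.5]
width: -0.1
```

It turned hard at TCP 259.1, i.e. tip about 111 mm. A small nudge will confirm it, then I'll lift.

Call:
carry_out:
  plan:
    - [0,0,0.03,0,255]
    - [0,0,0.03,0,255]

```text
t: 15.5
tcp_pos: [639.2, 32.8, 259.1]
tcp_rot: [-0.238, 3.132, -0.001]
contact_force: [-7.8, -3.3, 20.4]
width: 0.6
```

Call:
carry_out:
  plan:
    - [0,0,-1,0,255]
    - [0,0,-2.5,0,255]
    - [0,0,-5,0,255]
    - [0,0,-6.5,0,255]
    - [0,0,-6.5,0,255]

```text
t: 16.0
tcp_pos: [639.8, 33.3, 325.3]
tcp_rot: [-0.238, 3.129, 0.0]
contact_force: [-0.4, -0.2, -0.1]
width: -0.2
```

```bash
python3 st.py; python3 - <<'E'
from station import *
from h import *
c=capture("side"); crop(c,180,170,310,300,4.5,"pics/d3.png")
E
python3 meas.py
```

```text
t 16.0 tcp [639.78  33.32 325.25] rel ram st [-0.1   0.84] F st [-0.5 -0.2 -0.1] w -0.2 yaw 8.7
scene button [638.7  29.8]
scene plate rel button, st x [-93.3 -47.9] y [-114.5   33.5]
side button [642.   35.7]
side plate rel button, st x [-93.6  33.9] y [-117.    31.4]
```

View pics/d3.png

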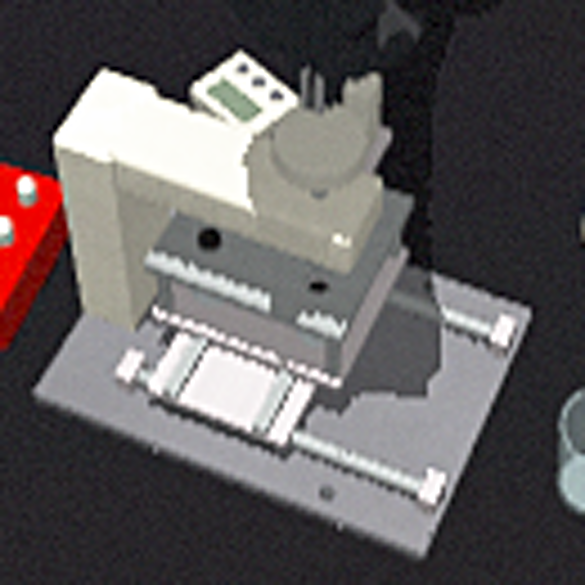

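Stopper1 turned hard and now looks sunk in its hole at about (310,287) in the crop, and the ram is back up. Back to the grip for stopper3, with the saddle going from -42 to +42.

Call:
carry_out:
  plan:
    - [4,-1,0,0,0]
    - [8,-2,0,0,0]
    - [12,-3,0,0,0]
    - [16,-4,0,0,0]
    - [17.5,-4.2,0,0,0]
    - [17.5,-4.2,3,0,0]
    - [17.5,-4.2,7,0,0]
    - [17.5,-4.2,12,0,0]
    - [17.5,-4.2,17,0,0]
    - [17.5,-4.2,21,0,0]
    - [17.5,-4.2,22.5,0,0]
    - [17.5,-4.2,22.5,0,0]

```text
t: 17.35
tcp_pos: [470.8, -34.8, 95.6]
tcp_rot: [0.24, -3.128, -0.002]
contact_force: [0.9, -0.8, 0.8]
width: 85.3
```

```bash
python3 st.py
```

```text
t 17.35 tcp [470.8  -34.79  95.62] rel ram st [-177.43  -40.93] F st [ 0.8 -0.9  0.8] w 85.3 yaw 8.76
```

Call:
carry_out:
  plan:
    - [0,0,0,0,120]
    - [0,0,0,0,255]
    - [0,0,0,0,255]
    - [0,0,0,0,255]
    - [0,0,0,0,255]

```text
t: 17.85
tcp_pos: [472.8, -35.4, 98.5]
tcp_rot: [-0.238, 3.132, -0.001]
contact_force: [-1.3, -0.5, 10.2]
width: 23.2
```

```bash
python3 st.py
```

```text
t 17.85 tcp [472.82 -35.4   98.53] rel ram st [-175.53  -41.83] F st [-1.3 -0.3 10.2] w 23.2 yaw 8.69
```

Call:
carry_out:
  plan:
    - [0.1,0.5,0,0,255]
    - [0.3,1.3,0,0,255]
    - [0.5,2.3,0,0,255]
    - [0.7,3.3,0,0,255]
    - [0.9,4.3,0,0,255]
    - [1.0,5.3,0,0,255]
    - [1.05,6.3,0,0,255]
    - [1.1,7.2,0,0,255]
    - [1.15,7.9,0,0,255]
    - [1.2,8.3,0,0,255]
    - [1.3,8.42,0,0,255]
    - [1.35,8.42,0,0,255]

```text
t: 19.05
tcp_pos: [448.0, 46.6, 98.7]
tcp_rot: [-0.239, 3.129, 0.001]
contact_force: [11.5, 3.5, -3.0]
width: 23.1
```

```bash
python3 st.py
```

```text
t 19.05 tcp [448.    46.59  98.66] rel ram st [-187.66   42.97] F st [11.9  1.7 -3. ] w 23.1 yaw 8.72
```

The -x stop is at -187.66 with this grasp. Going to carrier -28, saddle +42.

Call:
carry_out:
  plan:
    - [-0.4,0,0,0,255]
    - [-0.8,0,0,0,255]
    - [-1.1,0,0,0,255]
    - [-1.3,0,0,0,255]
    - [-1.34,0,0,0,255]
    - [-1.34,0,0,0,255]

```text
t: 19.65
tcp_pos: [460.2, 48.3, 98.5]
tcp_rot: [-0.238, 3.131, 0.0]
contact_force: [-1.0, 1.1, 9.8]
width: 23.2
```

```bash
python3 st.py; python3 meas.py
```

```text
t 19.65 tcp [460.17  48.29  98.52] rel ram st [-175.37   42.81] F st [-0.8  1.3  9.8] w 23.2 yaw 8.71
scene button [638.7  29.9]
scene plate rel button, st x [-93.1 -48.3] y [-30.  116.3]
side button [641.3  35. ]
side plate rel button, st x [-95.1  34.5] y [-30.5 115.5]
```

Call:
carry_out:
  plan:
    - [0.03,-0.05,0,0,255]
    - [0.03,-0.05,0,0,255]
    - [0.03,-0.05,0,0,255]

```text
t: 20.05
tcp_pos: [460.2, 47.8, 98.6]
tcp_rot: [-0.239, 3.131, 0.001]
contact_force: [1.9, 1.7, 7.5]
width: 23.0
```

```bash
python3 st.py
```

```text
t 20.05 tcp [460.17  47.84  98.57] rel ram st [-175.44   42.37] F st [2.1 1.4 7.5] w 23.0 yaw 8.71
```

Call:
carry_out:
  plan:
    - [0,0,0,0,150]
    - [0,0,0,0,0]
    - [0,0,0,0,0]
    - [0,0,0,0,0]
    - [0,0,-4,0,0]
    - [0,0,-8,0,0]
    - [0,0,-13,0,0]
    - [0,0,-18,0,0]
    - [0,0,-22,0,0]
    - [-3,-0.8,-22.5,0,255]
    - [-7,-1.6,-22.5,0,255]
    - [-11,-2.8,-22.5,0,255]

```text
t: 21.25
tcp_pos: [573.8, 36.0, 323.4]
tcp_rot: [-0.237, 3.132, -0.002]
contact_force: [0.5, -0.6, 1.3]
width: 44.0
```

```bash
python3 st.py
```

```text
t 21.25 tcp [573.77  35.99 323.37] rel ram st [-64.94  13.47] F st [ 0.4 -0.7  1.3] w 44.0 yaw 8.67
```

Call:
carry_out:
  plan:
    - [-3,-0.7,0,0,255]
    - [-5.5,-1.3,0,0,255]
    - [-6.5,-1.35,0,0,255]
    - [-6.5,-1.35,0.5,0,255]
    - [-6.5,-1.35,1.5,0,255]
    - [-6.5,-1.35,2,0,255]
    - [-6.5,-1.35,2,0,255]

```text
t: 21.95
tcp_pos: [637.8, 32.6, 302.2]
tcp_rot: [0.239, -3.131, 0.001]
contact_force: [0.5, 0.3, -0.3]
width: 0.3
```

```bash
python3 st.py; python3 meas.py
```

```text
t 21.95 tcp [637.81  32.59 302.2 ] rel ram st [-2.15  0.42] F st [ 0.5  0.3 -0.3] w 0.3 yaw 8.71
scene button [638.7  29.8]
scene plate rel button, st x [-93.2 -48.3] y [-32.9 116.2]
side button [641.3  35.5]
side plate rel button, st x [-95.2  34.5] y [-32.  114.5]
```

The carrier sits correctly (y -33..116). Pressing to just below plate level and then creeping.

Call:
carry_out:
  plan:
    - [0,0,0.6,0,255]
    - [0,0,1.2,0,255]
    - [0,0,1.6,0,255]
    - [0,0,2.0,0,255]
    - [0,0,2.4,0,255]
    - [0,0,2.8,0,255]
    - [0,0,3.1,0,255]
    - [0,0,3.3,0,255]
    - [0,0,3.45,0,255]
    - [0,0,3.45,0,255]

```text
t: 23.05
tcp_pos: [638.7, 32.9, 268.3]
tcp_rot: [-0.238, 3.133, -0.0]
contact_force: [-1.5, -1.7, 4.6]
width: 0.0
```

Call:
carry_out:
  plan:
    - [0,0,0.05,0,255]
    - [0,0,0.1,0,255]
    - [0,0,0.15,0,255]
    - [0,0,0.15,0,255]

```text
t: 23.45
tcp_pos: [638.7, 32.9, 267.0]
tcp_rot: [-0.238, 3.132, -0.0]
contact_force: [-2.9, -2.4, 6.7]
width: -0.1
```

Call:
carry_out:
  plan:
    - [0,0,0.05,0,255]
    - [0,0,0.1,0,255]
    - [0,0,0.1,0,255]

```text
t: 23.75
tcp_pos: [638.7, 32.9, 266.1]
tcp_rot: [-0.238, 3.132, -0.0]
contact_force: [-2.2, -0.8, 6.7]
width: -0.2
```

Call:
carry_out:
  plan:
    - [0,0,0.05,0,255]
    - [0,0,0.1,0,255]
    - [0,0,0.1,0,255]

```text
t: 24.05
tcp_pos: [638.7, 32.9, 265.1]
tcp_rot: [-0.238, 3.132, -0.0]
contact_force: [-2.0, -2.0, 6.3]
width: -0.2
```

Call:
carry_out:
  plan:
    - [0,0,0.05,0,255]
    - [0,0,0.1,0,255]
    - [0,0,0.1,0,255]

```text
t: 24.35
tcp_pos: [638.7, 32.9, 264.1]
tcp_rot: [-0.238, 3.132, -0.0]
contact_force: [-2.0, -1.3, 7.5]
width: -0.0
```

Call:
carry_out:
  plan:
    - [0,0,0.05,0,255]
    - [0,0,0.1,0,255]
    - [0,0,0.1,0,255]

```text
t: 24.65
tcp_pos: [638.7, 33.0, 263.1]
tcp_rot: [-0.238, 3.132, -0.0]
contact_force: [-3.0, -2.3, 8.3]
width: 0.2
```

Call:
carry_out:
  plan:
    - [0,0,0.05,0,255]
    - [0,0,0.1,0,255]
    - [0,0,0.1,0,255]

```text
t: 24.95
tcp_pos: [638.7, 32.9, 262.1]
tcp_rot: [-0.238, 3.132, -0.0]
contact_force: [-2.2, -2.1, 8.0]
width: -0.2
```

Call:
carry_out:
  plan:
    - [0,0,0.05,0,255]
    - [0,0,0.1,0,255]
    - [0,0,0.1,0,255]

```text
t: 25.25
tcp_pos: [638.7, 32.9, 261.2]
tcp_rot: [-0.238, 3.132, -0.0]
contact_force: [-3.1, -1.9, 8.4]
width: 0.1
```

Call:
carry_out:
  plan:
    - [0,0,0.05,0,255]
    - [0,0,0.1,0,255]
    - [0,0,0.1,0,255]

```text
t: 25.55
tcp_pos: [638.8, 32.9, 261.0]
tcp_rot: [-0.238, 3.132, -0.001]
contact_force: [-6.9, -3.7, 18.8]
width: 0.2
```

Call:
carry_out:
  plan:
    - [0,0,0.05,0,255]
    - [0,0,0.1,0,255]
    - [0,0,0.1,0,255]

```text
t: 25.85
tcp_pos: [638.8, 33.0, 260.7]
tcp_rot: [-0.238, 3.131, -0.001]
contact_force: [-10.2, -4.5, 28.5]
width: 0.3
```

Stopper3 is hard at TCP 261.0, with 28 N at the button at most. Lifting and going back to the grip.

Call:
carry_out:
  plan:
    - [0,0,-1,0,255]
    - [0,0,-2.5,0,255]
    - [0,0,-5,0,255]
    - [0,0,-6.2,0,255]
    - [0,0,-6.2,0,0]
    - [4,1,-6.2,0,0]
    - [8,2,-6.2,0,0]
    - [12,3,-6.2,0,0]
    - [16,4,-6.2,0,0]
    - [17.3,4.15,-6.2,0,0]
    - [17.3,4.15,-6.2,0,0]

```text
t: 26.95
tcp_pos: [460.2, 47.2, 320.7]
tcp_rot: [0.238, -3.132, 0.003]
contact_force: [0.1, -0.5, 0.2]
width: 85.5
```

```bash
python3 st.py;  python3 - <<'E'
from station import *
from h import *
from scipy.spatial.transform import Rotation as R
s=get_state(); c=capture("wrist"); cv2.imwrite("pics/w2.png",c["color"])
E
```

```text
t 26.95 tcp [460.17  47.17 320.73] rel ram st [-175.55   41.7 ] F st [ 0.  -0.5  0.2] w 85.5 yaw 8.69
```

View pics/w2.png

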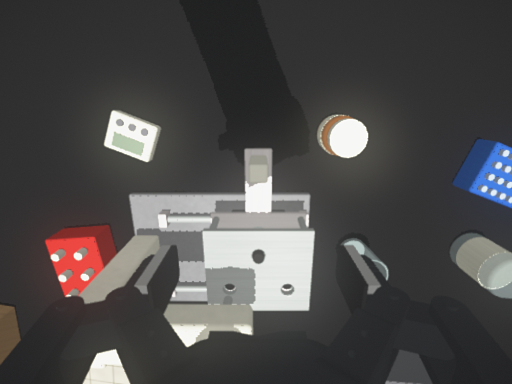

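Stoppers 1 and 3, at (287,289) and (229,289), are now sunk below the plate with lit rims; stopper2 at (258,256) still stands proud. Regrasping.

Call:
carry_out:
  plan:
    - [0,0.07,4,0,0]
    - [0,0.07,9,0,0]
    - [0,0.07,14,0,0]
    - [0,0.07,18,0,0]
    - [0,0.07,21,0,0]
    - [0,0.07,22.2,0,0]
    - [0,0.07,22.2,0,0]
    - [0,0.07,22.2,0,120]
    - [0,0.07,22.2,0,255]
    - [0,0.07,22.2,0,255]
    - [0,0.07,22.2,0,255]
    - [0,0.07,22.2,0,255]

```text
t: 28.2
tcp_pos: [461.7, 48.3, 99.5]
tcp_rot: [-0.238, 3.132, -0.001]
contact_force: [-2.0, -2.0, 9.1]
width: 23.3
```

```bash
python3 st.py
```

```text
t 28.2 tcp [461.68  48.27  99.52] rel ram st [-173.88   42.56] F st [-2.3 -1.7  9.1] w 23.3 yaw 8.68
```

Call:
carry_out:
  plan:
    - [-0.3,-0.3,0,0,255]
    - [-1,-0.8,0,0,255]
    - [-1.8,-1.4,0,0,255]
    - [-2.6,-2,0,0,255]
    - [-3.4,-2.6,0,0,255]
    - [-4.2,-3.2,0,0,255]
    - [-5,-3.7,0,0,255]
    - [-5.7,-4.1,0,0,255]
    - [-6.2,-4.2,0,0,255]
    - [-6.5,-4.22,0,0,255]
    - [-6.5,-4.22,0,0,255]

```text
t: 29.3
tcp_pos: [532.9, 16.8, 99.6]
tcp_rot: [-0.238, 3.131, 0.0]
contact_force: [1.0, 0.3, 6.7]
width: 23.6
```

```bash
python3 st.py
```

```text
t 29.3 tcp [532.87  16.77  99.64] rel ram st [-108.27    0.65] F st [1.  0.1 6.7] w 23.6 yaw 8.7
```

Call:
carry_out:
  plan:
    - [-0.05,0,0,0,255]
    - [-0.1,0,0,0,255]
    - [-0.15,0,0,0,255]
    - [-0.2,0,0,0,255]
    - [-0.25,0,0,0,255]
    - [-0.3,0,0,0,255]
    - [-0.35,0,0,0,255]
    - [-0.4,0,0,0,255]
    - [-0.4,0,0,0,255]

```text
t: 30.2
tcp_pos: [535.2, 17.1, 99.6]
tcp_rot: [0.238, -3.132, 0.001]
contact_force: [-10.8, -1.1, 16.7]
width: 23.7
```

```bash
python3 st.py
```

```text
t 30.2 tcp [535.2   17.14  99.59] rel ram st [-105.91    0.67] F st [-10.8   0.5  16.7] w 23.7 yaw 8.71
```

The +x stop is at -105.91, against a predicted -106.1. Backing off to carrier +28, TCP -117.9.

Call:
carry_out:
  plan:
    - [0.3,0,0,0,255]
    - [0.7,-0.03,0,0,255]
    - [1.1,-0.03,0,0,255]
    - [1.25,-0.03,0,0,255]
    - [1.3,-0.03,0,0,255]
    - [1.3,-0.03,0,0,255]

```text
t: 30.8
tcp_pos: [523.6, 15.3, 99.6]
tcp_rot: [-0.239, 3.131, 0.001]
contact_force: [-0.2, 2.0, 6.8]
width: 23.3
```

```bash
python3 st.py; python3 meas.py
```

```text
t 30.8 tcp [523.64  15.27  99.63] rel ram st [-117.63    0.57] F st [0.1 2.  6.8] w 23.3 yaw 8.71
scene button [639.   29.3]
scene plate rel button, st x [22.  92.5] y [-71.8  76.7]
side button [640.5  35. ]
side plate rel button, st x [-36.7  90.4] y [-74.8  72.7]
```

Within about 0.3 mm by the stop and confirmed by camera. Release and go to the button.

Call:
carry_out:
  plan:
    - [0,0,0,0,150]
    - [0,0,0,0,0]
    - [0,0,0,0,0]
    - [0,0,0,0,0]
    - [0,0,-4,0,0]
    - [0,0,-8,0,0]
    - [0,0,-13,0,0]
    - [0,0,-18,0,0]
    - [0,0,-22,0,0]
    - [0,0,-22.5,0,255]
    - [-3,0,-22.5,0,255]
    - [-6,0,-22.5,0,255]

```text
t: 32.1
tcp_pos: [583.1, 23.3, 324.2]
tcp_rot: [-0.236, 3.132, -0.002]
contact_force: [0.5, -0.2, 0.5]
width: 43.9
```

Call:
carry_out:
  plan:
    - [-3,0,0,0,255]
    - [-5,0,0,0,255]
    - [-5.7,0,0,0,255]
    - [-5.7,0,0.5,0,255]
    - [-5.7,0,1.5,0,255]
    - [-5.7,0,2,0,255]
    - [-5.7,0,2,0,255]

```text
t: 32.8
tcp_pos: [637.9, 32.1, 303.1]
tcp_rot: [0.238, -3.131, 0.001]
contact_force: [-0.5, -0.8, -1.2]
width: -0.0
```

```bash
python3 st.py; python3 meas.py
```

```text
t 32.8 tcp [637.95  32.06 303.09] rel ram st [-2.1  -0.12] F st [-0.6 -0.8 -1.2] w -0.0 yaw 8.7
scene button [638.7  29. ]
scene plate rel button, st x [22.3 92.4] y [-72.8  77. ]
side button [641.2  35.5]
side plate rel button, st x [-37.5  89.8] y [-75.3  72.3]
```

Call:
carry_out:
  plan:
    - [0,0,0.6,0,255]
    - [0,0,1.2,0,255]
    - [0,0,1.6,0,255]
    - [0,0,2.0,0,255]
    - [0,0,2.4,0,255]
    - [0,0,2.8,0,255]
    - [0,0,3.1,0,255]
    - [0,0,3.35,0,255]
    - [0,0,3.55,0,255]
    - [0,0,3.55,0,255]

```text
t: 33.9
tcp_pos: [638.7, 32.6, 268.3]
tcp_rot: [0.238, -3.132, 0.0]
contact_force: [-1.8, -1.6, 4.7]
width: -0.2
```

Call:
carry_out:
  plan:
    - [0,0,0.05,0,255]
    - [0,0,0.1,0,255]
    - [0,0,0.15,0,255]
    - [0,0,0.15,0,255]

```text
t: 34.3
tcp_pos: [638.7, 32.6, 267.1]
tcp_rot: [-0.238, 3.132, -0.0]
contact_force: [-2.9, -1.1, 7.0]
width: 0.2
```

Call:
carry_out:
  plan:
    - [0,0,0.05,0,255]
    - [0,0,0.1,0,255]
    - [0,0,0.1,0,255]

```text
t: 34.6
tcp_pos: [638.7, 32.6, 266.1]
tcp_rot: [-0.238, 3.132, -0.0]
contact_force: [-3.2, -1.6, 6.1]
width: 0.0
```

Call:
carry_out:
  plan:
    - [0,0,0.05,0,255]
    - [0,0,0.1,0,255]
    - [0,0,0.1,0,255]

```text
t: 34.9
tcp_pos: [638.7, 32.6, 265.1]
tcp_rot: [-0.238, 3.132, -0.0]
contact_force: [-3.1, -1.5, 7.6]
width: 0.1
```

Call:
carry_out:
  plan:
    - [0,0,0.05,0,255]
    - [0,0,0.1,0,255]
    - [0,0,0.1,0,255]

```text
t: 35.2
tcp_pos: [638.7, 32.6, 264.1]
tcp_rot: [-0.238, 3.132, -0.0]
contact_force: [-2.3, -2.3, 7.2]
width: -0.2
```

Call:
carry_out:
  plan:
    - [0,0,0.05,0,255]
    - [0,0,0.1,0,255]
    - [0,0,0.1,0,255]

```text
t: 35.5
tcp_pos: [638.7, 32.6, 263.3]
tcp_rot: [-0.238, 3.132, -0.001]
contact_force: [-4.4, -0.3, 10.8]
width: -0.0
```

Call:
carry_out:
  plan:
    - [0,0,0.05,0,255]
    - [0,0,0.1,0,255]
    - [0,0,0.1,0,255]

```text
t: 35.8
tcp_pos: [638.8, 32.6, 263.1]
tcp_rot: [-0.238, 3.132, -0.001]
contact_force: [-8.0, -3.3, 21.5]
width: 0.1
```

Stopper2 is hard at TCP 263.2. Lifting and moving back for a check from above.

Call:
carry_out:
  plan:
    - [0,0,-1,0,255]
    - [0,0,-2.5,0,255]
    - [0,0,-5,0,255]
    - [0,0,-6.5,0,255]
    - [3,0,-6.5,0,0]
    - [7,0,-6.5,0,0]
    - [11,0,-6.5,0,0]
    - [15,0,-6.5,0,0]
    - [17,0,-6.5,0,0]
    - [17,0,-6.5,0,0]

```text
t: 36.8
tcp_pos: [468.9, 6.2, 327.5]
tcp_rot: [-0.237, 3.132, -0.004]
contact_force: [0.8, 0.2, 0.1]
width: 84.7
```

```bash
python3 st.py; python3 meas.py; python3 - <<'E'
from station import *
from h import *
from scipy.spatial.transform import Rotation as R
s=get_state(); c=capture("wrist"); crop(c,140,190,380,350,3,"pics/w3.png")
T=np.eye(4); T[:3,:3]=R.from_rotvec(s["tcp_rot"]).as_matrix(); T[:3,3]=s["tcp_pos"]
X=cloud(c,T@c["mount"]); np.save("X.npy",X)
d=capture("side"); Y=cloud(d); k=(Y[...,2]>274)&(Y[...,2]<290); k[:,:235]=0;k[:,265:]=0;k[:190]=0;k[220:]=0
print("button z",np.median(Y[k][:,2]),k.sum()); crop(d,180,170,310,300,4.5,"pics/d4.png")
E
```

```text
t 36.8 tcp [468.91   6.2  327.5 ] rel ram st [-1.731e+02 -1.200e-01] F st [0.9 0.1 0.1] w 84.7 yaw 8.66
scene button [638.7  29.1]
scene plate rel button, st x [22.3 92.3] y [-72.4  76.7]
side button [641.3  35. ]
side plate rel button, st x [-37.   89.4] y [-74.4  72.9]
button z 281.7291345508071 306
```

View pics/w3.png

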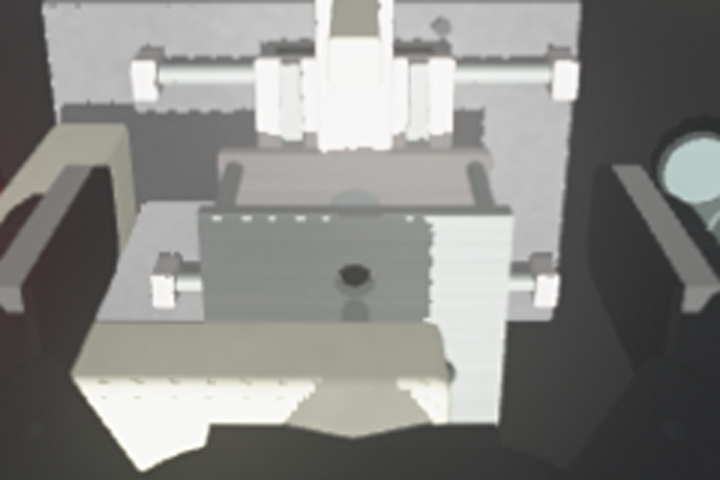

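View pics/d4.png

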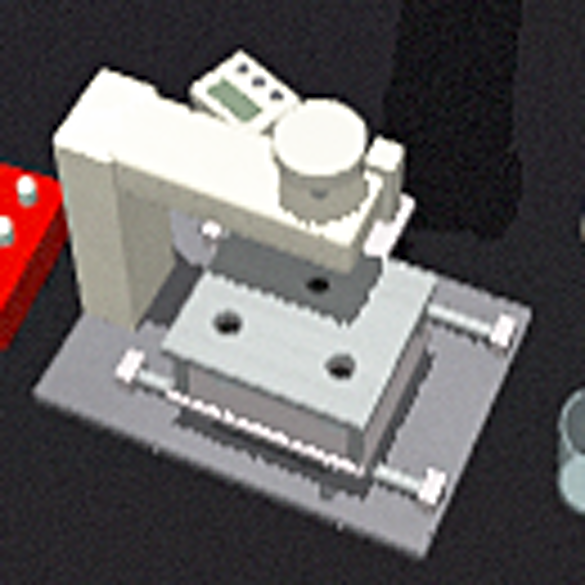

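Stopper2, under the ram at about (353,275), is sunk in its hole. The side view shows stoppers 1 and 3 sunk as well, the button is back at 281.7 mm and the hand is clear.

```bash
python3 -c "
from station import *
print(hand_in())"
```

```text
the job is handed in; nothing more can be done
None
```

All three stoppers were pushed until the ram turned hard, the ram is raised, and the job was handed in at about 37 s of the 72 s allowed. The hand-in gave no verdict, so this rests on my own checks.

I moved the carrier by its grip and referenced it against its slide stops: the x stops for each stopper, the -y stop once. The button was pushed with the gripper shut, and the gripper never came near the stoppers.

| Stopper | Ram tip when it turned hard (mm above bench) | Highest button force read (N) |
|---|---|---|
| 1 | about 111 | 20.4 |
| 3 | about 113 | 28.5 |
| 2 | about 115 | 21.5 |

- **Stoppers:** All three home heights fall within the given 111–118 mm, with stopper 1 right at the low end. In the last pictures all three sit below the plate.
- **Force:** Readings came only at the end of each move. The ram spring takes about 5 N of each value, so the load on the glass stayed well under 45 N.
- **Ram and hand:** The button is back at 281.7 mm (282 raised), and the hand is open and touching nothing.
- **Disagreements:** The two fixed cameras differ by 2–3 mm in x and about 6 mm in y on where the button is. Measured relative to the button, carrier positions agreed with the stops to about 1–2 mm, inside the 3.5 mm allowed.
- **Bystanders:** I did not measure them again at the end. The hand never went near them and no unexpected contact force showed.

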